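# Chuck the brass-collared grommet reamer in the bench collet

### The job

Take the brass-collared reamer out of the grey rack and set it shank down, fully home, in the bench collet, so that its collar rests flat on the collet's steel mouth. Then turn the collet's black knurled nut clockwise (seen from above) until it stops, so that the jaws grip the shank, and let go.

Things in the scene. Friction and masses are not known exactly. Their poses are not given: they have to be found in the camera images.
- reamer_brass: Reamer to mount, upright in the rack, round, 70 g. Origin: centre of the underside of its brass collar (32 mm diameter, 5 mm thick); z is its axis, up. Above the collar a steel grip, 16 mm diameter, to 27 mm above the origin, then a short brass cone, top at 33 mm: hold the grip, fingertips just above the collar. Below: 12 mm shank, 30 mm long, its last 10 mm tapering to 5 mm.
- rack: Grey fixed block, 70 (x) x 220 (y) x 40 (z) mm, origin under its centre. Three 17 mm square holes in a row along its y, 70 mm apart, the middle one at its centre, each hold a reamer, collar on the block's top: one brass, one green, one black, alike but for the colour of collar and cone; any order.
- collet_mouth (a point): Centre of the bench collet's mouth, in the flat top of its 32 mm steel sleeve, 78 mm over the table. Upright bore, 20 mm diameter, 34 mm deep, jaws open. The reamer's origin is here when fully home. Round the sleeve is the black nut: 51 mm diameter over its knurl, 48 to 76 mm over the table; below it a 40 mm column on a blue fixed plate, 100 x 100 x 12 mm.
- collet_nut (a joint): Turn of the nut about the upright axis through collet_mouth, rad, growing clockwise from above: 0 open, 1.2 the stop, where four jaws have closed from the 20 mm bore to the 12 mm shank. Starts at 0 to 0.25; resists with 0.1 N m, stays where left. Red dash on its top. Grip it from above across any diameter, either side of the mounted reamer; one grasp is enough.
There are look-alikes about, which are no part of the job. Of the things that look like the part that bears collet_mouth, the middle-sized one is meant.

How it is judged:
On the way, in this order (a step that is already met when the one before it is completed fails the run):
1. the brass-collared reamer stands fully home in the collet while the nut is still open (horizontal distance between reamer_brass and collet_mouth below 0.008 m and z of reamer_brass in the frame of collet_mouth below 0.005 m and angle between reamer_brass's own z axis and vertical below 0.18 rad and value of joint collet_nut below 0.6 rad), for 0.2 s.
2. the nut is turned clockwise to its stop with the reamer home (horizontal distance between reamer_brass and collet_mouth below 0.008 m and value of joint collet_nut above 1.03 rad), for 0.2 s.
At the end, for the whole second after the job is handed in: The brass-collared reamer is at rest in the collet, collar within 5 mm of fully down, within 8 mm of the mouth's centre and within 10 degrees of upright, and the nut is turned to its stop (over 1.03 of 1.2 rad) (all of step 2 and z of reamer_brass in the frame of collet_mouth below 0.005 m and angle between reamer_brass's own z axis and vertical below 0.18 rad and linear speed of reamer_brass below 0.02 m/s); the robot touches nothing.
It also fails if it takes over 51 s, if anything falls off the work surface, if the arm or the gripper's body presses on something with over 40 N, if the wrist force passes 120 N, or if a joint passes its speed limit or range.

### The arm

A 6-joint arm with a two-finger parallel gripper is mounted at the origin on the work surface. World frame = base frame: x ahead of the robot, y to its left, z up, the work surface at z = 0. Lengths are in m, angles in rad, forces in N, time in s.
With the tool pointing down it reaches from about 0.275 to 0.825 m from the base axis. Payload 5.2 kg.
Tool frame: the origin (TCP) lies at the very end of the fingers, on their centre line; the grasp point (between the pads) lies 19 mm behind it; z points along the fingers, y is the line along which they close (so a half turn about z gives the same grasp; the last joint's range is limited). The gripper opens to 93 mm and grips with 3 to 60 N. Pads are 15 mm wide; open, the fingers measure 128 mm over their backs; the gripper's body (75 mm by 188 mm) begins 65 mm behind the grasp point.
Start: joints at [-1.545, 0.259, 1.535, -0, 1.348, -0.203], TCP at [0.125, -0.536, 0.219] pointing down, gripper open.
Joint ranges: [-3.14, 3.14], [-0.91, 2.08], [0.19, 2.58], [-1.22, 4.36], [0.22, 2.71], [-3.12, 3.12]. Speed limits (rad/s): [2.57, 2.57, 3.14, 3.14, 3.14, 3.14].

### API

Orientations are given as a rotation vector (axis times angle).
In Python, from station import status, eyes, job, models gives the robot as it stands. The module is installed in compiled form; this text tells all that it offers.
- The arm moves only by the tool step_arm, never from a script. Its argument "deltas" is one flat list of numbers, 7 for each row, row after row: the finger opening in mm, from 0 to 93, then the shift along the tool's x, y, z in mm, then the turn, a rotation vector about the tool's x, y, z in degrees. A call has 1 to 12 rows; each row is the pose to reach, as a shift and turn from the pose commanded when the call began, along the tool's axes at that moment; what a row does not reach only later rows make up. A row lasts 1/10 s, in which the tool goes at most 50 mm and 8.59 degrees, less where a joint would pass 70% of its speed; a pose out of reach is approached as far as the arm can. A call with a gripper value outside its range is refused whole. The fingers move at their own pace and stop on an object; "newtons" is the grip in N (left out, the last holds). Time passes only in rows, so rows that repeat a pose let the fingers close. It gives the time, the measured TCP pose, the force, the opening and the grip force at its end, in the units of the state.
- status.observe(): the state, without advancing time (a new reading comes with each control period).
- eyes.camera(name): name is "side" or "top" or "wrist"; returns the picture (384x512x3 uint8, blue, green, red); there is no depth.
- eyes.camera_params(name): a dict with "K" (3x3 intrinsics, pixels), "xyz" and "orientation" of the camera in the world. Camera axes: x right, y down, z forward; pixel columns grow to the right and rows downward; lengths in m; the calibration is good to about 2 mm. A picture is of the moment at which its call begins: read the wrist's pose just before it. camera_params takes no time and is no camera call; for the wrist camera it gives the pose at the moment of the call.
- job.hand_in(): hands the job in; it is judged then, once.
Trained networks look in the newest picture that a camera, given by its name, has taken for a name from the list of things; names that differ only in an ending like _2 or _b are one class to them, and where a whole thing is asked for, a point or a joint stands for the part that bears it (a point fixed in the world has none). Each returns a list of dicts, best first, with "score" (0 to 1); they miss things now and then, are a little off and sometimes report something else, mostly with a low value. They report only what shows in the picture. A call takes as long as a camera call. They do not tell look-alikes from the thing itself.
- models.boxes_of(target, camera): "centre" ([column, row] in pixels, amid what is visible of it).
- models.tip_of(target, camera): "centre" ([column, row] in pixels: a listed point, or the origin of a listed thing).
The state is a dict: "time_s": time; "joints": joint angles; "qvel": joint speeds; "effort": joint torques, N m; "eef_pos": TCP position; "tool_rot": TCP orientation; "contact_force": force on the tool from outside, world axes, zero at the start; "torque": the same for the moment, N m; "width": finger opening in m; "gripper_force": force on a finger pad.
Only numpy, scipy, OpenCV 4.12 (cv2) and the standard library are available. Lean on these libraries where they do the work, as an engineer would, in place of code of your own. Each camera call takes 0.05 s, during which the arm holds its last target. There are 200 camera calls.

## Working session

There is one attempt and no reset: what is moved stays moved. The work goes in short steps, Python scripts to look and compute and a tool call to move; the robot and the scene stay as the last step left them, time stands still between calls to the robot, and variables do not carry over. Pictures are saved under pics/ and viewed, at most 10 in all, crops included, and the job is handed in when it is done.

Besides the shell and the picture viewer there is one more tool, called after "Request:" by a JSON object that holds its "api" and its "payload". step_arm: Moves the arm, as the interface text tells. Its arguments: {"type":"object","properties":{"deltas":{"type":"array","items":{"type":"number"}},"newtons":{"type":"number"}},"required":["deltas"]}

```bash
mkdir -p pics
cat > h.py <<'E'
import numpy as np, cv2
from scipy.spatial.transform import Rotation as R
from station import status, eyes, job, models
def cam(n):
    p=eyes.camera_params(n); o=np.array(p["orientation"],float)
    M=R.from_rotvec(o).as_matrix() if o.shape==(3,) else (R.from_quat(o).as_matrix() if o.shape==(4,) else o)
    return np.array(p["K"]),np.array(p["xyz"]),M
def ray(n,uv):
    K,c,M=cam(n); d=M@np.linalg.inv(K)@np.array([uv[0],uv[1],1.]); return c,d
def onz(n,uv,z):
    c,d=ray(n,uv); return c+d*(z-c[2])/d[2]
def proj(n,P):
    K,c,M=cam(n); q=K@(M.T@(np.array(P)-c)); return q[:2]/q[2]
def tri(obs):
    A=np.zeros((3,3));b=np.zeros(3)
    for n,uv in obs:
        c,d=ray(n,uv); d=d/np.linalg.norm(d); Q=np.eye(3)-np.outer(d,d); A+=Q;b+=Q@c
    return np.linalg.solve(A,b)
def totool(P,T=None):
    s=status.observe(); M=R.from_rotvec(s["tool_rot"]).as_matrix(); return 1000*M.T@(np.array(P)-s["eef_pos"])
E
python3 - <<'E'
from h import *
s=status.observe(); print(s["eef_pos"],s["tool_rot"],R.from_rotvec(s["tool_rot"]).as_matrix().round(3))
for n in("side","top"):
    cv2.imwrite(f"pics/{n}1.png",eyes.camera(n)); print(n,{k:np.round(v,3).tolist() for k,v in eyes.camera_params(n).items()})
    for t in("reamer_brass","collet_mouth","rack"):
        for f in (models.boxes_of,models.tip_of):
            print(t,f.__name__,[(np.round(r["centre"]).tolist(),round(r["score"],2)) for r in f(t,n)])
E
```

```text
[ 0.1247116  -0.53512605  0.21783275] [-3.11929413e+00 -3.58374530e-01 -1.79187594e-04] [[ 0.974  0.227 -0.   ]
 [ 0.227 -0.974  0.002]
 [ 0.    -0.002 -1.   ]]
side {'K': [[459.39, 0.0, 258.191], [0.0, 459.39, 192.249], [0.0, 0.0, 1.0]], 'xyz': [0.34, -0.754, 0.518], 'orientation': [-2.123, 0.26, -0.119]}
reamer_brass call [([334.0, 258.0], 0.91)]
reamer_brass call [([332.0, 261.0], 0.73)]
collet_mouth call [([190.0, 231.0], 0.79), ([234.0, 176.0], 0.71), ([299.0, 168.0], 0.59)]
collet_mouth call [([298.0, 147.0], 0.83), ([188.0, 188.0], 0.8), ([231.0, 151.0], 0.72)]
rack call [([326.0, 254.0], 0.86)]
rack call [([328.0, 255.0], 0.64)]
top {'K': [[361.744, 0.0, 253.104], [0.0, 361.744, 193.527], [0.0, 0.0, 1.0]], 'xyz': [0.368, -0.068, 0.866], 'orientation': [-2.111, 2.115, -0.159]}
reamer_brass call [([343.0, 168.0], 0.52), ([311.0, 168.0], 0.2)]
reamer_brass call [([340.0, 169.0], 0.68)]
collet_mouth call [([200.0, 156.0], 0.7), ([190.0, 213.0], 0.6), ([268.0, 261.0], 0.59)]
collet_mouth call [([268.0, 260.0], 0.86), ([184.0, 211.0], 0.82), ([195.0, 147.0], 0.73)]
rack call [([310.0, 165.0], 0.79)]
rack call [([309.0, 166.0], 0.6), ([341.0, 168.0], 0.19)]
```

View pics/side1.png

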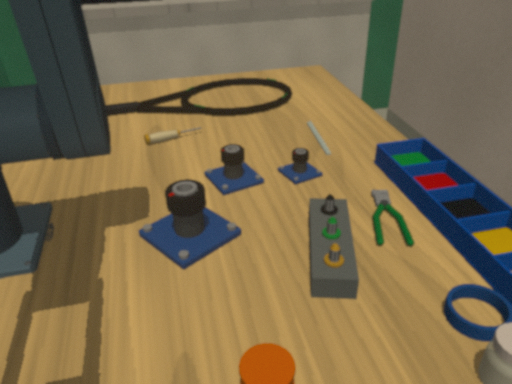

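View pics/top1.png

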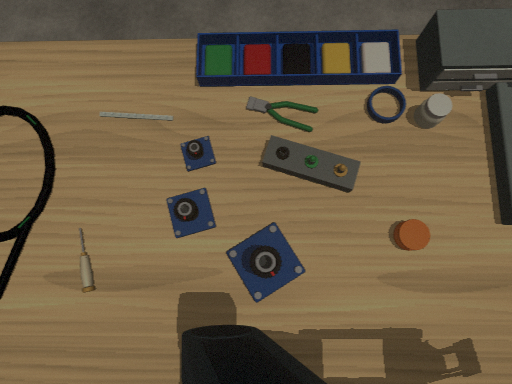

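Run:
```python
from h import *
from itertools import product
S=[(298,147),(188,188),(231,151)];T=[(268,260),(184,211),(195,147)]
for a,b in product(S,T):
    P=tri([("side",a),("top",b)]); e=np.linalg.norm(proj("side",P)-a)+np.linalg.norm(proj("top",P)-b)
    if e<12: print(a,b,P.round(4),e.round(1))
P=tri([("side",(332,261)),("top",(340,169))]); print(P, proj("side",P),proj("top",P))
print(onz("side",(328,255),0),onz("top",(309,166),0), onz("top",(310,165),.04))
```

```text
(298, 147) (195, 147) [0.622  0.0913 0.0685] 0.8
(188, 188) (268, 260) [ 0.3685 -0.0752  0.1049] 2.0
(231, 151) (184, 211) [0.4762 0.1114 0.0681] 1.8
[ 0.57343213 -0.24455122  0.03991073] [333.30340707 260.65517069] [339.82973126 169.88879808]
[ 0.58948989 -0.18592609  0.        ] [ 0.5937269  -0.17829907  0.        ] [ 0.58567916 -0.17558389  0.04      ]
```

Top view: the rack holds black (283,153), green (311,161) and brass (340,169). Three collets show at (268,260) large, (186,210) middle, whose plate measures about 94 mm, and (195,150) small. The middle one is meant, near (0.476, 0.111).

Run:
```python
from h import *
s=status.observe();M=R.from_rotvec(s["tool_rot"]).as_matrix()
K,c,W=cam("wrist"); print("cam in tool",(M.T@(c-s["eef_pos"])).round(3)); print((M.T@W).round(3)); print(K.round())
print(totool((.573,-.2446,.22)).round(0))
P0=onz("top",(340,169),.045);P1=onz("top",(283,153),.045);print(P0,P1)
```

```text
cam in tool [ 0.076  0.001 -0.166]
[[ 0.001 -0.962 -0.275]
 [ 1.     0.001  0.002]
 [-0.002 -0.275  0.962]]
[[315.   0. 251.]
 [  0. 315. 185.]
 [  0.   0.   1.]]
[ 503. -182.   -1.]
[ 0.57428131 -0.24394216  0.045     ] [ 0.61390424 -0.11255595  0.045     ]
```

Request:
{"api": "step_arm", "payload": {"deltas": [45,45,-16,0,0,0,0,45,92,-33,0,0,0,0,45,138,-50,0,0,0,0,45,184,-66,0,0,0,0,45,230,-83,0,0,0,0,45,276,-100,0,0,0,0,45,322,-116,0,0,0,0,45,368,-133,0,0,0,0,45,414,-150,0,0,0,0,45,460,-166,0,0,0,0,45,503,-182,10,0,0,0,45,503,-182,10,0,0,0], "newtons": 20}}

```text
time_s: 1.9
eef_pos: [0.5767, -0.24, 0.2068]
tool_rot: [-3.117, -0.367, -0.0]
contact_force: [0.3, -0.3, -0.7]
width: 0.0452
gripper_force: 0.0
```

```bash
cat > look.py <<'E'
from h import *
import sys
s=status.observe(); print(s["time_s"],np.round(s["eef_pos"],4),np.round(s["joints"],3),round(s["width"],3),np.round(s["contact_force"],1))
tag,tgt,z=sys.argv[1],sys.argv[2],float(sys.argv[3])
cv2.imwrite(f"pics/{tag}.png",eyes.camera("wrist"))
for f in ("tip_of","boxes_of"):
    for r in getattr(models,f)(tgt,"wrist"):
        P=onz("wrist",r["centre"],z); print(f,np.round(r["centre"],1),round(r["score"],2),P.round(4),totool(P).round(1))
E
python3 look.py w1 reamer_brass 0.04
```

```text
1.9 [ 0.5767 -0.24    0.2068] [-0.574  0.401  1.361  0.002  1.381  0.762] 0.045 [ 0.3 -0.3 -0.7]
tip_of [254.4 172.8] 0.85 [ 0.569  -0.2496  0.04  ] [ -5.7   5.2 167.9]
boxes_of [255.8 169.2] 0.68 [ 0.5726 -0.2512  0.04  ] [ -1.8   6.7 168.3]
```

View pics/w1.png

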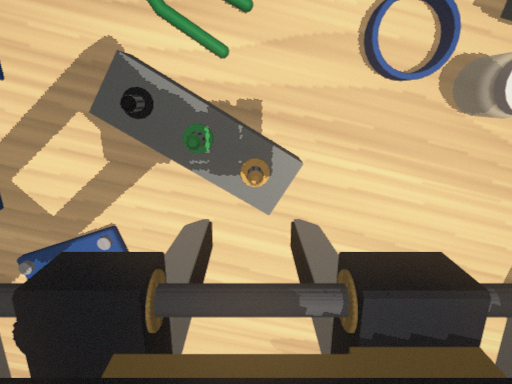

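Request:
{"api": "step_arm", "payload": {"deltas": [45,-3,2,40,0,0,0,45,-5,4,80,0,0,0,45,-5,5,100,0,0,0,45,-5,5,100,0,0,0,45,-5,5,100,0,0,0]}}

```text
time_s: 2.55
eef_pos: [0.5692, -0.2517, 0.1096]
tool_rot: [3.121, 0.356, 0.001]
contact_force: [0.0, 0.1, 0.6]
width: 0.0452
gripper_force: 0.0
```

```bash
python3 look.py w2 reamer_brass 0.04
```

```text
2.55 [ 0.5692 -0.2517  0.1096] [-0.595  0.472  1.498 -0.     1.171  0.749] 0.045 [0.  0.1 0.6]
tip_of [242.5 186.8] 0.56 [ 0.5758 -0.2452  0.04  ] [ 6.6 -5.3 70.9]
boxes_of [243.  187.2] 0.63 [ 0.5757 -0.2455  0.04  ] [ 6.2 -4.9 70.9]
```

```bash
python3 look.py w3 reamer_brass 0.04; python3 -c "
from h import *
print(status.observe()['eef_pos'])"
```

```text
2.7 [ 0.5705 -0.2515  0.1109] [-0.594  0.471  1.496 -0.     1.17   0.749] 0.045 [-0.7 -0.8 -0.2]
tip_of [243.7 189. ] 0.77 [ 0.5744 -0.2458  0.04  ] [ 4.9 -4.4 70.5]
boxes_of [245.3 188. ] 0.79 [ 0.5754 -0.2465  0.04  ] [ 5.8 -3.1 70.1]
[ 0.57027576 -0.25078881  0.11010502]
```

View pics/w3.png

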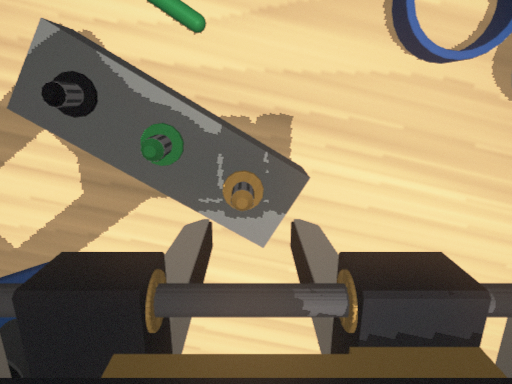

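The picture shows the brass collar at (243,189), left of the finger centre line (251). I shift by (5.5, -4), go down 62 mm and grip.

Request:
{"api": "step_arm", "payload": {"deltas": [45,5.5,-4,0,0,0,0,45,5.5,-4,25,0,0,0,45,5.5,-4,45,0,0,0,45,5.5,-4,62,0,0,0,45,5.5,-4,62,0,0,0,45,5.5,-4,62,0,0,0,0,5.5,-4,62,0,0,0,0,5.5,-4,62,0,0,0,0,5.5,-4,62,0,0,0,0,5.5,-4,62,0,0,0,0,5.5,-4,62,0,0,0], "newtons": 20}}

```text
time_s: 3.95
eef_pos: [0.5743, -0.2453, 0.0472]
tool_rot: [3.121, 0.358, 0.001]
contact_force: [-0.6, 0.1, 3.2]
width: 0.015
gripper_force: 20.0
```

Request:
{"api": "step_arm", "payload": {"deltas": [0,0,0,-40,0,0,0,0,0,0,-80,0,0,0,0,0,0,-120,0,0,0,0,-10,-40,-140,0,0,0,0,-20,-85,-140,0,0,0,0,-30,-132,-140,0,0,0,0,-40,-180,-140,0,0,0,0,-50,-228,-140,0,0,0,0,-60,-276,-140,0,0,0,0,-60,-324,-140,0,0,0,0,-60,-360,-140,0,0,0,0,-60,-369,-140,0,0,0]}}

```text
time_s: 5.15
eef_pos: [0.4304, 0.1035, 0.1869]
tool_rot: [-3.119, -0.364, -0.0]
contact_force: [0.5, -0.1, -0.7]
width: 0.0152
gripper_force: 20.0
```

Request:
{"api": "step_arm", "payload": {"deltas": [0,0,0,0,0,0,0,0,0,0,0,0,0,0,0,0,0,0,0,0,0,0,0,0,0,0,0,0]}}

```text
time_s: 5.55
eef_pos: [0.4324, 0.0994, 0.1865]
tool_rot: [3.121, 0.355, -0.0]
contact_force: [0.4, 0.2, -0.5]
width: 0.0156
gripper_force: 20.0
```

```bash
python3 look.py w4 collet_mouth 0.078;  python3 look.py w5 collet_mouth 0.078
python3 - <<'E'
from h import *
for n in("side","top"):
    cv2.imwrite(f"pics/{n}2.png",eyes.camera(n))
    for r in models.tip_of("collet_mouth",n): print(n,np.round(r["centre"],1),round(r["score"],2),onz(n,r["centre"],.078).round(4))
E
```

```text
5.55 [0.4324 0.0994 0.1865] [-0.026  0.092  1.823 -0.     1.227  1.318] 0.016 [ 0.4  0.2 -0.5]
tip_of [250.3 128.8] 0.89 [0.479  0.1097 0.078 ] [ 47.9   0.7 108.5]
boxes_of [391.5 228.3] 0.84 [ 0.4185 -0.0413  0.078 ] [-45.1 134.4 108.6]
boxes_of [300.3   8.8] 0.82 [0.5784 0.0928 0.078 ] [140.9  39.8 108.5]
boxes_of [251.4 119.4] 0.61 [0.4869 0.1108 0.078 ] [ 55.8   1.7 108.5]
5.7 [0.4322 0.0998 0.1866] [-0.025  0.092  1.823 -0.     1.227  1.318] 0.015 [-0.2  0.5 -0.1]
tip_of [251.4 131.2] 0.6 [0.4771 0.1088 0.078 ] [ 45.8   1.7 108.6]
boxes_of [251.5 118.2] 0.95 [0.4878 0.1114 0.078 ] [ 56.8   1.8 108.6]
boxes_of [298.2   7.2] 0.74 [0.579  0.0952 0.078 ] [142.   38.2 108.6]
boxes_of [390.4 228.2] 0.63 [ 0.4183 -0.0399  0.078 ] [-45.1 133.4 108.6]
side [232.6 148.3] 0.7 [0.4806 0.1038 0.078 ]
side [301.2 148.8] 0.65 [0.619  0.0634 0.078 ]
side [187.7 188.9] 0.62 [ 0.3715 -0.0341  0.078 ]
top [191.6 147.6] 0.97 [0.6185 0.097  0.078 ]
top [266.9 255.7] 0.93 [ 0.3757 -0.0731  0.078 ]
top [183.4 209.1] 0.74 [0.4771 0.1108 0.078 ]
```

View pics/w5.png

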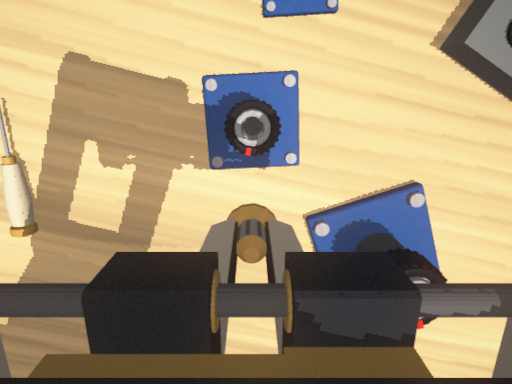

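Run:
```python
from h import *
P=onz("wrist",(252,126),.078);print(P,totool(P).round(1))
s=status.observe();M=R.from_rotvec(s["tool_rot"]).as_matrix()
o=s["eef_pos"]+M@[0,0,.007]
pts=[proj("wrist",o+M@[.016*np.cos(a),.016*np.sin(a),0]) for a in np.linspace(0,2*np.pi,60)]
print("collar predicted top row",min(p[1] for p in pts),"cols",min(p[0] for p in pts),max(p[0] for p in pts), "cone", proj("wrist",o-M@[0,0,.033]))
im=cv2.imread("pics/w5.png"); c=np.concatenate([cv2.resize(im[195:275,195:315],None,fx=5,fy=5),cv2.resize(im[86:166,195:315],None,fx=5,fy=5)],1)[:, :]
cv2.imwrite("pics/c5.png",cv2.resize(c,(800,267)))
```

```text
[0.48138206 0.10982313 0.078     ] [ 50.2   2.2 108.7]
collar predicted top row 201.93259595888486 cols 222.01088333144128 275.6822041196004 cone [248.49607977 254.26855191]
```

View pics/c5.png

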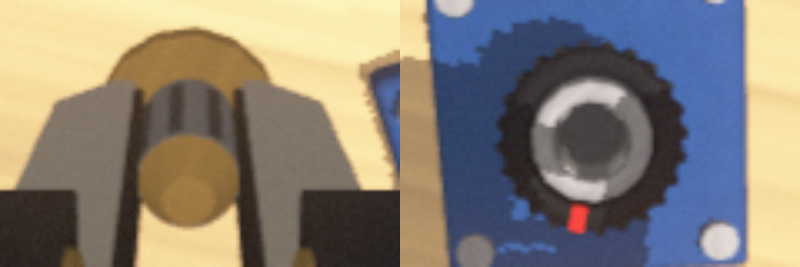

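Request:
{"api": "step_arm", "payload": {"deltas": [0,25,0.5,20,0,0,0,0,48.5,1.2,40,0,0,0,0,48.5,1.2,64,0,0,0,0,48.5,1.2,64,0,0,0,0,48.5,1.2,64,0,0,0,0,48.5,1.2,64,0,0,0]}}

```text
time_s: 6.65
eef_pos: [0.4799, 0.1104, 0.1239]
tool_rot: [3.121, 0.359, 0.003]
contact_force: [0.4, -0.3, 0.3]
width: 0.0154
gripper_force: 20.0
```

```bash
python3 look.py w6 collet_mouth 0.078
python3 - <<'E'
from h import *
s=status.observe();M=R.from_rotvec(s["tool_rot"]).as_matrix();print(s["eef_pos"])
o=s["eef_pos"]+M@[0,0,.007]
im=cv2.imread("pics/w6.png"); a=cv2.resize(im[100:260,150:350],(500,400))
im=eyes.camera("side"); 
u=proj("side",o).astype(int); print(u)
b=cv2.resize(im[u[1]-30:u[1]+50,u[0]-30:u[0]+30],(300,400))
cv2.imwrite("pics/c6.png",np.concatenate([a,b],1))
E
```

```text
6.65 [0.4799 0.1104 0.1239] [-1.000e-03  2.440e-01  1.806e+00 -0.000e+00  1.090e+00  1.341e+00] 0.015 [ 0.4 -0.3  0.3]
tip_of [250.7 207.5] 0.95 [0.4789 0.109  0.078 ] [-1.6  1.1 46. ]
boxes_of [307.5  28.7] 0.8 [0.6004 0.1015 0.078 ] [115.1  36.   46.2]
boxes_of [250.7 171.8] 0.71 [0.5044 0.115  0.078 ] [24.6  1.1 46. ]
boxes_of [436.9 330.9] 0.55 [ 0.41   -0.0618  0.078 ] [-107.4  151.8   45.8]
[0.48004131 0.11043336 0.12391946]
[230 130]
```

View pics/c6.png

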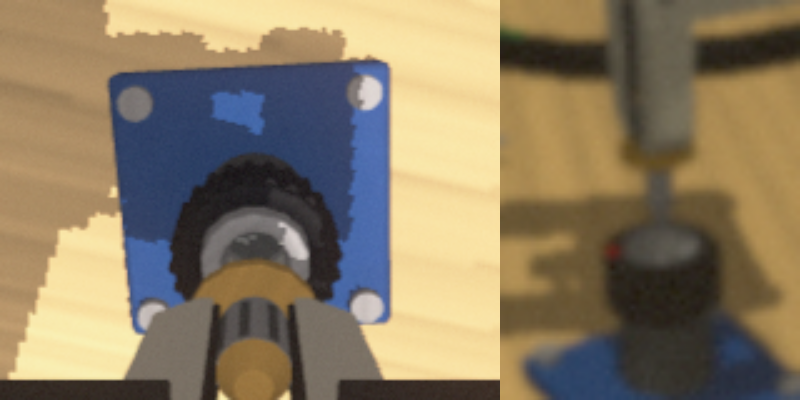

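Run:
```python
from h import *
s=status.observe();M=R.from_rotvec(s["tool_rot"]).as_matrix();e=np.array(s["eef_pos"])
def ext(z,r,dx=0,dy=0):
    c=e+M@[dx/1e3,dy/1e3,0]; c[2]=z
    q=np.array([proj("wrist",c+[r*np.cos(a),r*np.sin(a),0]) for a in np.linspace(0,6.28,90)]); return q.min(0).round(1),q.max(0).round(1)
print("sleeve",ext(.078,.016),"dx2",ext(.078,.016,2,0),"collar",ext(e[2]-.002,.016))
```

```text
sleeve (array([226.7, 184.1]), array([271.5, 226.4])) dx2 (array([226.6, 181.3]), array([271.6, 223.8])) collar (array([221.2, 204.8]), array([276.4, 255.7]))
```

Sleeve centre and reamer axis agree within 1 mm (wrist: columns 252.4 and 251.4; side view the same), so I insert.

Request:
{"api": "step_arm", "payload": {"deltas": [0,0.7,0.4,5,0,0,0,0,0.7,0.4,12,0,0,0,0,0.7,0.4,20,0,0,0,0,0.7,0.4,28,0,0,0,0,0.7,0.4,34,0,0,0,0,0.7,0.4,37,0,0,0,0,0.7,0.4,38,0,0,0,0,0.7,0.4,38,0,0,0]}}

```text
time_s: 7.65
eef_pos: [0.4797, 0.1101, 0.0851]
tool_rot: [3.121, 0.359, -0.002]
contact_force: [-3.1, -0.4, 6.1]
width: 0.0159
gripper_force: 20.0
```

Request:
{"api": "step_arm", "payload": {"deltas": [70,0,0,0,0,0,0,70,0,0,0,0,0,0,70,0,0,0,0,0,0,70,0,0,0,0,0,0,70,0,0,-30,0,0,0,70,0,0,-60,0,0,0,70,0,0,-60,0,0,0,70,0,0,-60,0,0,0,70,0,0,-60,0,0,0]}}

```text
time_s: 8.55
eef_pos: [0.4794, 0.1102, 0.1436]
tool_rot: [-3.121, -0.359, 0.003]
contact_force: [-1.0, -0.6, 0.1]
width: 0.0699
gripper_force: 0.0
```

```bash
python3 look.py w7 reamer_brass 0.078
python3 - <<'E'
from h import *
im=cv2.imread("pics/w7.png"); a=cv2.resize(im[130:290,150:350],(500,400))
im=eyes.camera("side"); u=proj("side",(.48,.11,.09)).astype(int); print(u)
b=cv2.resize(im[u[1]-30:u[1]+50,u[0]-30:u[0]+30],(300,400))
cv2.imwrite("pics/c7.png",np.concatenate([a,b],1))
E
```

```text
8.55 [0.4794 0.1102 0.1436] [-1.000e-03  2.230e-01  1.779e+00  0.000e+00  1.142e+00  1.341e+00] 0.07 [-1.  -0.6  0.1]
tip_of [250.8 194.1] 0.96 [0.4817 0.1095 0.078 ] [ 2.3  1.2 65.4]
boxes_of [254.2 198.2] 0.67 [0.4791 0.1062 0.078 ] [-1.   3.9 65.5]
[231 141]
```

View pics/c7.png

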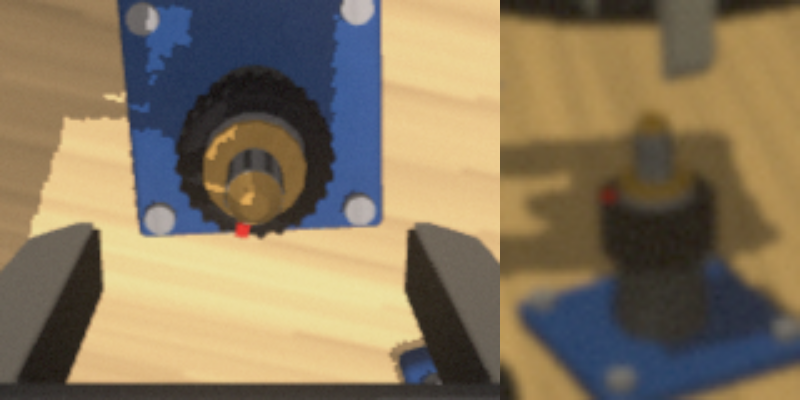

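The wrist crop shows the collar seated concentric on the middle collet, with the red dash at crop (243,230); the side crop agrees. Next the fingers go down over the nut and grip it.

Request:
{"api": "step_arm", "payload": {"deltas": [70,0.5,0,30,0,0,0,70,0.5,0,60,0,0,0,70,0.5,0,80,0,0,0,70,0.5,0,91,0,0,0,70,0.5,0,91,0,0,0,70,0.5,0,91,0,0,0,0,0.5,0,91,0,0,0,0,0.5,0,91,0,0,0,0,0.5,0,91,0,0,0,0,0.5,0,91,0,0,0,0,0.5,0,91,0,0,0], "newtons": 35}}

```text
time_s: 9.85
eef_pos: [0.4812, 0.1102, 0.0543]
tool_rot: [3.121, 0.359, 0.002]
contact_force: [-0.3, 0.3, 4.9]
width: 0.0474
gripper_force: 35.0
```

Request:
{"api": "step_arm", "payload": {"deltas": [0,0,0,0,0,0,7,0,0,0,0,0,0,14,0,0,0,0,0,0,21,0,0,0,0,0,0,28,0,0,0,0,0,0,35,0,0,0,0,0,0,42,0,0,0,0,0,0,48,0,0,0,0,0,0,54,0,0,0,0,0,0,60,0,0,0,0,0,0,60,0,0,0,0,0,0,60]}}

```text
time_s: 10.95
eef_pos: [0.4808, 0.1095, 0.0543]
tool_rot: [2.882, -1.248, 0.001]
contact_force: [-1.6, -3.6, 6.9]
width: 0.0476
gripper_force: 35.0
```

```bash
python3 -c "
from h import *
s=status.observe();print(np.round(s['joints'],3),np.round(s['torque'],2),np.round(s['contact_force'],1))"
```

```text
[-1.000e-03  3.380e-01  1.880e+00 -2.000e-03  9.230e-01  2.388e+00] [-0.59  0.36  0.23] [-1.6 -3.6  6.9]
```

Request:
{"api": "step_arm", "payload": {"deltas": [0,0,0,0,0,0,4,0,0,0,0,0,0,8,0,0,0,0,0,0,12,0,0,0,0,0,0,14,0,0,0,0,0,0,14,0,0,0,0,0,0,14]}}

```text
time_s: 11.55
eef_pos: [0.4806, 0.1096, 0.0543]
tool_rot: [2.709, -1.589, 0.001]
contact_force: [-2.1, -3.4, 8.0]
width: 0.0474
gripper_force: 35.0
```

```bash
python3 -c "
from h import *
s=status.observe();print(np.round(s['joints'],3),np.round(s['torque'],2),np.round(s['contact_force'],1))"
```

```text
[-1.000e-03  3.380e-01  1.880e+00 -2.000e-03  9.240e-01  2.632e+00] [-0.51  0.44  0.45] [-2.1 -3.4  8. ]
```

Request:
{"api": "step_arm", "payload": {"deltas": [70,0,0,0,0,0,0,70,0,0,0,0,0,0,70,0,0,0,0,0,0,70,0,0,0,0,0,0,70,0,0,-30,0,0,0,70,0,0,-60,0,0,0,70,0,0,-90,0,0,0,70,0,0,-91,0,0,-8,70,0,0,-91,0,0,-16,70,0,0,-91,0,0,-16,70,0,0,-91,0,0,-16]}}

```text
time_s: 12.65
eef_pos: [0.4805, 0.1103, 0.1444]
tool_rot: [2.901, -1.205, -0.001]
contact_force: [-0.2, -0.0, -0.7]
width: 0.07
gripper_force: 0.0
```

```bash
python3 look.py w8 reamer_brass 0.078
python3 - <<'E'
from h import *
def red(f):
    im=cv2.imread(f).astype(int); m=(im[...,2]>150)&(im[...,1]<70)&(im[...,0]<70)
    n,l,st,c=cv2.connectedComponentsWithStats(m.astype(np.uint8)); return [(c[i].round(1).tolist(),int(st[i,4])) for i in range(1,n) if st[i,4]>4]
print(red("pics/w7.png"),red("pics/w8.png"))
for uv,_ in red("pics/w8.png"):
    P=onz("wrist",uv,.076); print("w8",P.round(4),np.degrees(np.arctan2(P[1]-.110,P[0]-.480)))
im=cv2.imread("pics/w8.png"); a=cv2.resize(im[130:290,150:350],(500,400))
im=eyes.camera("side"); u=proj("side",(.48,.11,.09)).astype(int)
b=cv2.resize(im[u[1]-30:u[1]+50,u[0]-30:u[0]+30],(300,400))
cv2.imwrite("pics/c8.png",np.concatenate([a,b],1))
E
```

```text
12.65 [0.4805 0.1103 0.1444] [-1.000e-03  2.230e-01  1.776e+00  0.000e+00  1.143e+00  2.357e+00] 0.07 [-0.2 -0.  -0.7]
tip_of [252.6 194.2] 0.58 [0.4811 0.106  0.078 ] [ 3.4  2.6 66.3]
boxes_of [251.9 198.8] 0.85 [0.4788 0.1091 0.078 ] [-0.3  2.1 66.3]
[([315.6, 22.6], 34), ([246.6, 221.2], 22)] [([140.6, 53.6], 29), ([246.4, 222.9], 8)]
w8 [0.6078 0.0894 0.076 ] -9.179085441432974
w8 [0.467 0.127 0.076] 127.26560192468753
```

View pics/c8.png

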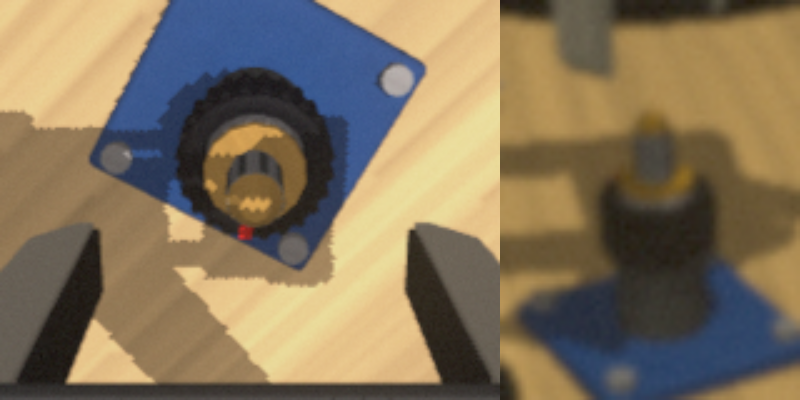

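The dash has turned by about 1.02 rad with the arm, and the wrist torque rose at the end. To confirm the stop I grip again, harder, and turn further.

Request:
{"api": "step_arm", "payload": {"deltas": [70,0,0,30,0,0,0,70,0,0,60,0,0,0,70,0,0,80,0,0,0,70,0,0,90,0,0,0,70,0,0,90,0,0,0,0,0,0,90,0,0,0,0,0,0,90,0,0,0,0,0,0,90,0,0,0,0,0,0,90,0,0,0,0,0,0,90,0,0,0], "newtons": 50}}

```text
time_s: 13.85
eef_pos: [0.4808, 0.1096, 0.0556]
tool_rot: [2.903, -1.197, 0.002]
contact_force: [-3.1, -4.9, 6.4]
width: 0.0475
gripper_force: 50.0
```

Request:
{"api": "step_arm", "payload": {"deltas": [0,0,0,0,0,0,3,0,0,0,0,0,0,6,0,0,0,0,0,0,6,0,0,0,0,0,0,6]}}

```text
time_s: 14.25
eef_pos: [0.482, 0.1081, 0.0557]
tool_rot: [2.837, -1.344, 0.007]
contact_force: [0.1, -10.4, 3.2]
width: 0.0476
gripper_force: 50.0
```

```bash
python3 -c "
from h import *
s=status.observe();print(np.round(s['joints'],3),np.round(s['torque'],2),np.round(s['contact_force'],1))"
```

```text
[-2.000e-03  3.360e-01  1.878e+00 -5.000e-03  9.250e-01  2.456e+00] [-1.72 -0.05  0.98] [  0.1 -10.4   3.2]
```

Request:
{"api": "step_arm", "payload": {"deltas": [0,0,0,0,0,0,4,0,0,0,0,0,0,8,0,0,0,0,0,0,10,0,0,0,0,0,0,10]}}

```text
time_s: 14.65
eef_pos: [0.4811, 0.1086, 0.0557]
tool_rot: [2.707, -1.589, 0.004]
contact_force: [-1.9, -7.7, 7.1]
width: 0.0473
gripper_force: 50.0
```

```bash
python3 -c "
from h import *
s=status.observe();print(np.round(s['joints'],3),np.round(s['torque'],2),np.round(s['contact_force'],1))"
```

```text
[-2.000e-03  3.350e-01  1.879e+00 -4.000e-03  9.260e-01  2.633e+00] [-1.44  0.5   0.49] [-1.9 -7.7  7.1]
```

Request:
{"api": "step_arm", "payload": {"deltas": [70,0,0,0,0,0,0,70,0,0,0,0,0,0,70,0,0,0,0,0,0,70,0,0,0,0,0,0,70,0,0,-30,0,0,0,70,0,0,-60,0,0,0,70,0,0,-90,0,0,0,70,0,0,-90,0,0,-8,70,0,0,-90,0,0,-16,70,0,0,-90,0,0,-16,70,0,0,-90,0,0,-16]}}

```text
time_s: 15.75
eef_pos: [0.4806, 0.1104, 0.1445]
tool_rot: [2.901, -1.205, -0.001]
contact_force: [0.2, -0.2, 0.6]
width: 0.0704
gripper_force: 0.0
```

```bash
python3 look.py w9 reamer_brass 0.078
python3 - <<'E'
from h import *
def red(f):
    im=cv2.imread(f).astype(int); m=(im[...,2]>150)&(im[...,1]<70)&(im[...,0]<70)
    n,l,st,c=cv2.connectedComponentsWithStats(m.astype(np.uint8)); return [(c[i].round(1).tolist(),int(st[i,4])) for i in range(1,n) if st[i,4]>4]
print(red("pics/w8.png"),red("pics/w9.png"))
c0=None
for r in models.tip_of("reamer_brass","side")+models.boxes_of("reamer_brass","wrist"): print(r)
E
```

```text
15.75 [0.4806 0.1104 0.1445] [-1.000e-03  2.230e-01  1.776e+00  0.000e+00  1.143e+00  2.357e+00] 0.07 [ 0.2 -0.2  0.6]
tip_of [251.5 196.4] 0.97 [0.4804 0.108  0.078 ] [ 1.6  1.8 66.4]
boxes_of [253.2 198.3] 0.93 [0.4784 0.1081 0.078 ] [ 0.1  3.1 66.4]
[([140.6, 53.6], 29), ([246.4, 222.9], 8)] [([140.8, 53.4], 28), ([246.5, 222.5], 10)]
{'centre': [231.8, 144.3], 'score': 0.69}
{'centre': [253.2, 198.3], 'score': 0.93}
```

```bash
python3 -c "
from h import *
print(job.hand_in())"
```

```text
the job is handed in; nothing more can be done
None
```

The brass-collared reamer is fully home in the middle-sized collet, the nut is turned clockwise to its stop (a second, harder turn did not move it), the arm is clear, and the job was handed in at about 16 s; no verdict came back.

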